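# Zero the fill-depth probe on its setting fixtures

## Task

Zero the orange-handled fill-depth probe: lift it out of its black stand and rest its tip for a moment on the brass dot of the low blue block, then on the brass dot of the high yellow block. Then, with the probe upright, press the red spring plunger of the grey zeroing post down with the probe's tip until its top is flush with the rim of the ring around it, and keep it there: the program finishes while still holding the probe and pressing. Never push the plunger to its bottom stop, do not press it with the fingers, and leave the three single jars around the work standing where they are.

Things in the scene. Friction and masses are not known exactly. Their poses are not given: they have to be found in the camera images.
- probe: Rigid hand-held depth probe, 126 mm long, 84 to 156 g, at first upright in the stand. Origin at the tip's lowest point, z up the probe. From the tip: steel shaft 8 mm in diameter with round end (0 to 60 mm), black flange 34 mm in diameter (60 to 66 mm), orange square handle 24 x 24 mm, flats facing its x and y axes (66 to 126 mm).
- probe_grip (a point): Point on the probe's axis inside the orange handle, 101 mm above the tip and 25 mm below the handle's top: a good height to grip. Axes as the probe's.
- stand: Fixed black block 64 x 64 x 75 mm high with an open vertical hole 15 mm in diameter, 68 mm deep, in the middle of its top. Origin at the centre of its underside on the bench, z up. The probe's flange rests on its top, so the tip starts 15 mm above the bench: lift at least 70 mm straight up to clear.
- low_block_dot (a point): Centre of the top face of the brass dot (20 mm in diameter, raised 3 mm) on the low reference block: blue, 52 x 52 mm on a dark 64 x 64 x 8 mm foot, fixed and rigid. The point is 30 mm above the bench; z up.
- high_block_dot (a point): Centre of the top face of the brass dot (20 mm in diameter, raised 3 mm) on the high reference block: yellow, 52 x 52 mm on a dark 64 x 64 x 8 mm foot, fixed and rigid. The point is 65 mm above the bench; z up.
- post_rim (a point): Centre of the plane of the upper rim of the aluminium guard ring (outside diameter 52 mm, opening 36 mm) on the fixed round grey zeroing post, 60 mm above the bench; z up. The red plunger stands in the middle of the opening.
- plunger_top (a point): Centre of the flat top of the red plunger, 26 mm in diameter. At rest it is 68 mm above the bench, 8 mm proud of the ring's rim; it goes straight down and springs back.
- plunger (a joint): Downward travel of the red plunger in m: 0 at rest, 0.008 when its top is flush with the ring's rim, 0.014 at the bottom stop. The spring takes about 2 N to start and 7 N at flush (600 N/m), 10.5 N at the bottom.
- jar0: Closed white jar, 66 mm in diameter and 85 mm high, about 0.35 kg, standing loose on the bench; not to be disturbed. Origin at the centre of its underside, z up.
- jar1: Closed white jar like jar0 with a grey cap; not to be disturbed.
- jar2: Closed white jar like jar0, standing nearest to the robot; not to be disturbed.
- low_block: The low blue reference block as a whole (see its dot). Origin at the centre of its underside on the bench, z up.
- high_block: The high yellow reference block as a whole (see its dot). Origin at the centre of its underside on the bench, z up.
- post: The zeroing post as a whole: dark foot 64 x 64 x 8 mm, grey round body and guard ring, 52 mm in diameter, with the red plunger in it. Origin at the centre of its underside on the bench, z up.
Things that resemble listed ones, but are neither listed nor needed, are in the scene too. What is shaped like the post but purple is not meant.

How it is judged:
On the way, in this order (a step that is already met when the one before it is completed fails the run):
1. the probe's tip rests on the brass dot of the low blue block, within 9 mm of its centre, for 0.2 s (horizontal distance between probe and low_block_dot below 0.009 m and distance between probe and low_block_dot below 0.0095 m and contact force between probe and low_block above 0.3 N and contact force between probe and the fingers above 1 N), for 0.2 s.
2. the probe's tip rests on the brass dot of the high yellow block, within 9 mm of its centre, for 0.2 s (horizontal distance between probe and high_block_dot below 0.009 m and distance between probe and high_block_dot below 0.0095 m and contact force between probe and high_block above 0.3 N and contact force between probe and the fingers above 1 N), for 0.2 s.
At the end, for the whole second after the job is handed in: The plunger is held within 2.5 mm of flush (travel 5.5 to 10.5 mm) by the tip of the probe (more than 2 N), the probe is gripped between the fingers and upright within 0.2 rad, and no finger touches the plunger, all through the last second; the jars stand within 15 mm of where they were (value of joint plunger between 0.0055 and 0.0105 m and distance between probe and plunger_top below 0.014 m and angle between probe's own z axis and vertical below 0.2 rad and contact force between probe and the fingers above 1 N and contact force between probe and post above 2 N and contact force between the fingers and post below 0.3 N and distance of each of jar0, jar1, jar2 from where it was at the start of the episode below 0.015 m); the arm keeps its last pose, push and grip.
It fails at once if the plunger is pushed to its bottom stop (travel beyond 13 mm) (value of joint plunger above 0.013 m).
It fails at once if a jar is moved by more than 15 mm or tipped by more than 0.3 rad (distance of any of jar0, jar1, jar2 from where it was at the start of the episode above 0.015 m or angle between any of jar0, jar1, jar2's own z axis and vertical above 0.3 rad).
It fails at once if the fingers press on the zeroing post or its plunger (more than 2 N) (contact force between the fingers and post above 2 N).
It also fails if it takes over 64 s, if anything falls off the work surface, if the arm or the gripper's body presses on something with over 40 N, if the wrist force passes 120 N, or if a joint passes its speed limit or range.

## Robot

A 6-joint arm with a two-finger parallel gripper is mounted at the origin on the work surface. World frame = base frame: x ahead of the robot, y to its left, z up, the work surface at z = 0. Lengths are in m, angles in rad, forces in N, time in s.
With the tool pointing down it reaches from about 0.35 to 0.85 m from the base axis. Payload 8.1 kg.
Tool frame: the origin (TCP) lies between the finger pads; the fingertips stand 25 mm ahead of it and the grasp point (between the pads) lies 6 mm ahead of it (robot.tip_extent is the distance from the TCP to the fingertips, in m); z points along the fingers, y is the direction in which the jaws open and shut (so a half turn about z gives the same grasp; the last joint's range is limited). The gripper opens to 93 mm and grips with 3 to 60 N. Pads are 15 mm wide; open, the fingers measure 128 mm over their backs; the gripper's body (75 mm by 188 mm) begins 65 mm behind the grasp point.
Start: joints at [-0.085, 0.13, 1.488, -0, 1.523, -0.085], TCP at [0.6, 0, 0.244] pointing down, gripper open.
Joint ranges: [-2.96, 2.96], [-0.89, 2.26], [0.02, 2.5], [-1.34, 4.48], [0, 2.73], [-2.66, 2.66]. Speed limits (rad/s): [2.39, 2.39, 2.79, 3.14, 3.14, 3.14].

## Interface

Orientations are given as a rotation vector (axis times angle).
In Python, from plant import robot gives the robot as it stands.
- The arm moves only by the tool drive_tool, never from a script. Its argument "increments" is a list of rows, each a list of 7 numbers: the closure, from 0 (fully open) to 1 (shut), then the shift along the world's x, y, z in units of 25 mm (1.0 is 25 mm), then the turn, a rotation vector about the world's x, y, z in rad. In form: [[gripper, dx, dy, dz, rx, ry, rz], ...]. A call has 1 to 20 rows; each row is the pose to reach, as a shift and turn from the pose commanded when the call began; what a row does not reach only later rows make up. A row lasts 1/12 s, in which the tool goes at most 41.7 mm and 7.16 degrees, less where a joint would pass 70% of its speed; a pose out of reach is approached as far as the arm can. A call with a gripper value outside its range is refused whole. The fingers move at their own pace and stop on an object; "squeeze" is the grip in N (left out, the last holds). Time passes only in rows, so rows that repeat a pose let the fingers close. It gives the time, the measured TCP pose, the force and the opening at its end, in the units of the state.
- robot.read_state(): the state, without advancing time (a new reading comes with each control period).
- robot.read_camera(name): name is "scene" or "side" or "wrist"; returns a dict with "image" (420x560x3 uint8, red, green, blue), "fx", "fy", "cx", "cy" (pixels), "T" (4x4, takes a point from camera to world coordinates); the wrist camera has in their place "mount" (4x4, takes a point from camera to tool coordinates, whose origin is the TCP and whose axes are the flange's). Camera axes: x right, y down, z forward; pixel columns grow to the right and rows downward; lengths in m; the calibration is good to about 2 mm. The wrist camera is an equidistant fisheye: a pixel r from the principal point sees the ray r / f radians off the axis. A picture is of the moment at which its call begins: read the wrist's pose just before it. There is no depth.
- robot.close_job(): hands the job in, once; it reports no verdict.
The state is a dict: "t": time; "q": joint angles; "dq": joint speeds; "joint_torque": joint torques, N m; "tool_pos": TCP position; "orientation": TCP orientation; "force": force on the tool from outside, world axes, zero at the start; "wrist_torque": the same for the moment, N m; "opening": finger opening in m.
Only numpy, scipy, OpenCV 4.12 (cv2) and the standard library are available. Lean on these libraries where they do the work, as an engineer would, in place of code of your own. Each camera call takes 0.05 s, during which the arm holds its last target.

## Working session

There is one attempt and no reset: what is moved stays moved. The work goes in short steps, Python scripts to look and compute and a tool call to move; the robot and the scene stay as the last step left them, time stands still between calls to the robot, and variables do not carry over. Pictures are saved under pics/ and viewed, and the job is handed in when it is done.

Besides the shell and the picture viewer there is one more tool, called after "Emit:" by a JSON object that holds its "fn" and its "kwargs". drive_tool: Moves the arm, as the interface text tells. Its arguments: {"type":"object","properties":{"increments":{"type":"array"},"squeeze":{"type":"number"}},"required":["increments"]}

```bash
ls; mkdir -p pics; python3 - <<'E'
from plant import robot
import cv2
print(robot.read_state(), robot.tip_extent)
for n in ["scene","side","wrist"]:
    c=robot.read_camera(n); cv2.imwrite(f"pics/{n}0.png",c["image"][:,:,::-1])
    print(n,{k:v for k,v in c.items() if k!="image"})
E
```

```text
pics
{'t': 0.0, 'q': array([-8.54070558e-02,  1.31155554e-01,  1.48925296e+00, -4.77639534e-05,
        1.52298575e+00, -8.53669702e-02]), 'dq': array([-2.20744628e-03,  2.11938246e-04, -8.06497272e-04,  1.59389139e-03,
        7.18752468e-04, -6.34456569e-05]), 'joint_torque': array([-1.61290725e-03, -5.59853125e+01, -4.91755986e+01,  7.67333270e-02,
        3.59135563e-02, -2.97389461e-04]), 'tool_pos': array([5.99489030e-01, 4.49786833e-05, 2.42605202e-01]), 'orientation': array([-2.22053038e+00, -2.22044653e+00,  1.87964998e-03]), 'force': array([ 0.23972343, -0.41934022, -0.62220237]), 'wrist_torque': array([-0.02006428, -0.01457546,  0.02286607]), 'opening': 0.09324276067236939} 0.025
scene {'fx': 532.4691894617866, 'fy': 532.4691894617866, 'cx': 284.4858446910934, 'cy': 205.68047706431682, 'T': array([[-0.67681571,  0.5225038 , -0.5185656 ,  1.10263599],
       [ 0.73614831,  0.48276241, -0.47436919,  0.50912658],
       [ 0.00248427, -0.7028017 , -0.71138147,  0.85240911],
       [ 0.        ,  0.        ,  0.        ,  1.        ]])}
side {'fx': 450.5669365635712, 'fy': 450.5669365635712, 'cx': 284.4401522700722, 'cy': 210.9497895822299, 'T': array([[-0.85475871, -0.36943851,  0.36455827,  0.2170161 ],
       [-0.51879419,  0.58716871, -0.62135778,  0.58361705],
       [ 0.01549628, -0.72024169, -0.69355012,  0.72862135],
       [ 0.        ,  0.        ,  0.        ,  1.        ]])}
wrist {'fx': 325.19226210127806, 'fy': 325.19226210127806, 'cx': 281.8164557398849, 'cy': 204.45915714295214, 'mount': array([[ 4.74781797e-05, -9.65472594e-01, -2.60504639e-01,
         7.11154172e-02],
       [ 9.99999998e-01,  5.62977439e-05, -2.63939609e-05,
        -1.34641263e-03],
       [ 4.01484693e-05, -2.60504638e-01,  9.65472595e-01,
        -1.39404109e-01],
       [ 0.00000000e+00,  0.00000000e+00,  0.00000000e+00,
         1.00000000e+00]])}
```

View pics/scene0.png

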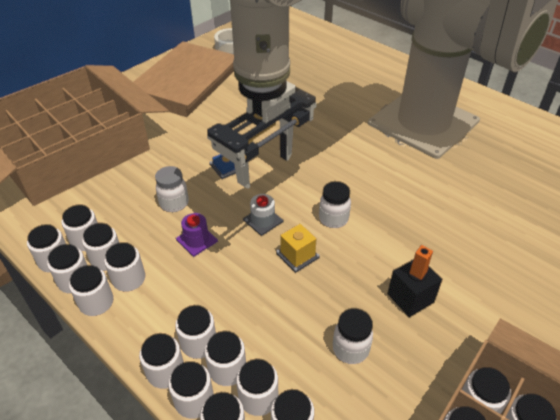

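View pics/side0.png

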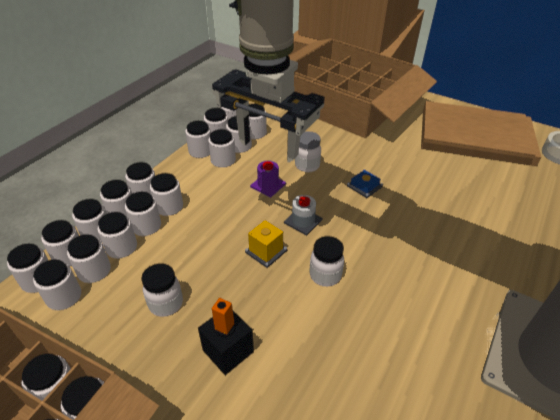

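View pics/wrist0.png

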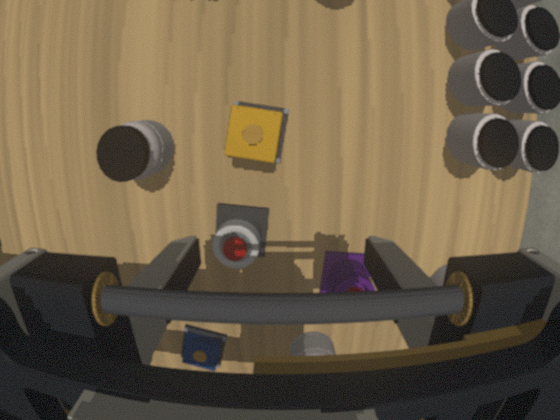

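The scene picture shows the probe at about (422,262), yellow block (298,245), post with red plunger (262,203), blue block (222,165) partly hidden by the gripper, and purple decoy (195,232). The side picture shows all of them: probe (222,315), yellow (265,240), red plunger (304,202) and blue (366,182). Next I'll measure them with masks.

```bash
cat > h.py <<'E'
import numpy as np, cv2
from scipy.spatial.transform import Rotation as R
def ray(c,u,v,st=None):
    if 'T' in c:
        T=c['T']; d=np.array([(u-c['cx'])/c['fx'],(v-c['cy'])/c['fy'],1.])
    else:
        W=np.eye(4); W[:3,:3]=R.from_rotvec(st['orientation']).as_matrix(); W[:3,3]=st['tool_pos']
        T=W@c['mount']; a=np.array([u-c['cx'],v-c['cy']])/c['fx']; r=np.hypot(*a)+1e-12
        d=np.array([*(a/r*np.sin(r)),np.cos(r)])
    return T[:3,3],T[:3,:3]@d
def onz(c,u,v,z,st=None):
    o,d=ray(c,u,v,st); return o+d*(z-o[2])/d[2]
def tri(rs):
    A=sum(np.eye(3)-np.outer(d,d)/(d@d) for o,d in rs); b=sum((np.eye(3)-np.outer(d,d)/(d@d))@o for o,d in rs)
    p=np.linalg.solve(A,b); return p,[np.linalg.norm(np.cross(p-o,d/np.linalg.norm(d))) for o,d in rs]
def blobs(img,lo,hi,mn=15):
    m=cv2.inRange(cv2.cvtColor(img,cv2.COLOR_RGB2HSV),np.array(lo),np.array(hi))
    n,l,s,c=cv2.connectedComponentsWithStats(m)
    return [(s[i].tolist(),c[i].round(1).tolist()) for i in range(1,n) if s[i,4]>=mn],m
E
python3 - <<'E'
from plant import robot
from h import *
for n in ["scene","side","wrist"]:
    im=cv2.imread(f"pics/{n}0.png")[:,:,::-1].copy()
    print(n)
    for k,lo,hi,mn in [("red",(0,170,70),(4,255,255),15),("red2",(172,150,70),(180,255,255),15),("orange",(5,200,110),(13,255,255),40),("yellow",(19,190,100),(28,255,255),200),("blue",(100,120,40),(125,255,200),60)]:
        b,_=blobs(im,lo,hi,mn); print(k,b[:8])
ims=[]
im=cv2.imread("pics/scene0.png")
for (n,x,y) in [("scene",422,262),("scene",298,245),("scene",262,205),("scene",222,165),("side",222,315),("side",265,240),("side",304,205),("side",366,182)]:
    im=cv2.imread(f"pics/{n}0.png"); x0=x-25;y0=y-35
    ims.append(cv2.resize(im[y0:y0+70,x0:x0+50],(200,280),interpolation=cv2.INTER_CUBIC))
cv2.imwrite("pics/crops.png",np.vstack([np.hstack(ims[:4]),np.hstack(ims[4:])]))
E
```

```text
scene
red [([257, 197, 10, 9, 75], [261.8, 200.8]), ([188, 216, 11, 10, 75], [192.8, 220.6])]
red2 [([187, 215, 13, 12, 35], [192.9, 219.3])]
orange [([417, 250, 14, 11, 48], [424.2, 255.0])]
yellow [([282, 226, 33, 31, 346], [298.1, 239.7])]
blue [([0, 0, 192, 97, 12850], [82.3, 35.2]), ([214, 156, 20, 18, 190], [222.8, 164.8])]
side
red [([264, 162, 8, 8, 44], [267.5, 165.5]), ([299, 197, 11, 10, 81], [303.8, 201.0])]
red2 [([263, 161, 10, 9, 30], [267.3, 164.4])]
orange [([212, 299, 19, 34, 326], [220.1, 316.0])]
yellow [([248, 220, 35, 42, 813], [263.1, 238.6])]
blue [([422, 0, 138, 127, 14115], [498.0, 54.7]), ([351, 170, 28, 23, 332], [364.9, 182.2])]
wrist
red [([234, 239, 8, 6, 28], [237.4, 241.4]), ([235, 250, 10, 7, 59], [239.4, 252.6])]
red2 []
orange []
yellow []
blue []
```

View pics/crops.png

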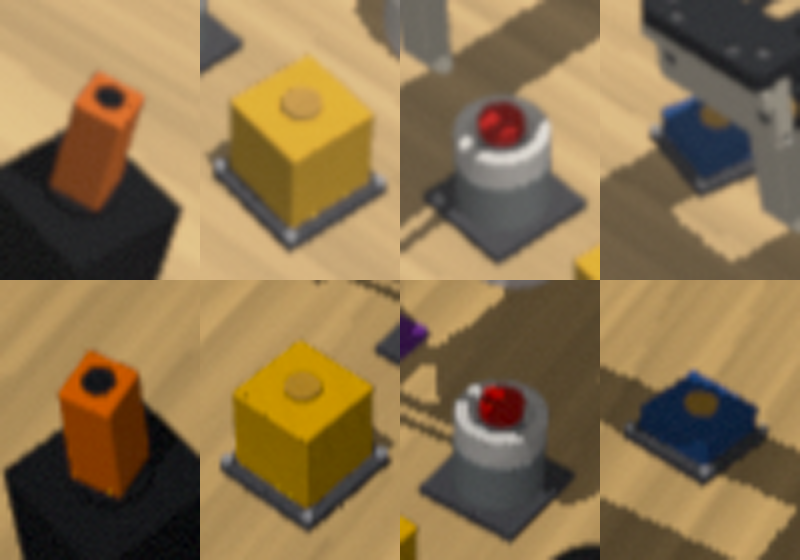

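```bash
python3 - <<'E'
from plant import robot
from h import *
st=robot.read_state()
C={n:robot.read_camera(n) for n in["scene","side","wrist"]}
P={"handle":(.141,{"scene":(424.5,251.2),"side":(221.5,305)}),"yellow":(.065,{"scene":(298.3,235.2),"side":(265.6,231),"wrist":(252,134)}),
"plunger":(.068,{"scene":(262,200.7),"side":(304.4,201.2),"wrist":(235,247)}),"blue":(.030,{"side":(366,177.8),"scene":(225.5,159.5),"wrist":(200,357)}),
"jarA(scene 335,192)":(.085,{"scene":(335.5,192),"side":(328,250)}),"jarB":(.085,{"scene":(355,323),"side":(160,278)}),"jarC":(.085,{"scene":(168,176),"side":(309,143)})}
for k,(z,d) in P.items():
    print(k,{n:(onz(C[n],*p,z,st)*1000).round(1)[:2].tolist() for n,p in d.items()})
    p,e=tri([ray(C[n],*q) for n,q in d.items() if n!="wrist"]); print("   tri",(p*1000).round(1),np.round(np.array(e)*1000,1))
E
```

```text
handle {'scene': [501.0, 288.1], 'side': [499.6, 287.5]}
   tri [500.  287.4 140. ] [0.3 0.3]
yellow {'scene': [570.4, 59.4], 'side': [567.8, 59.5], 'wrist': [569.0, 56.5]}
   tri [568.9  58.   62.9] [0.1 0.1]
plunger {'scene': [552.0, -58.4], 'side': [543.5, -57.3], 'wrist': [548.8, -60.0]}
   tri [546.9 -63.7  61. ] [0.2 0.2]
blue {'side': [476.7, -247.2], 'scene': [484.7, -246.4], 'wrist': [479.8, -252.1]}
   tri [ 479.  -253.8   23.3] [0.9 0.9]
jarA(scene 335,192) {'scene': [441.8, 48.2], 'side': [430.2, 54.2]}
   tri [433.8  43.7  74.5] [1.5 1.5]
jarB {'scene': [665.6, 269.4], 'side': [653.3, 271.2]}
   tri [660.  266.4  75.1] [0.1 0.1]
jarC {'scene': [646.8, -246.4], 'side': [628.8, -229.8]}
   tri [ 640.  -255.9   69.5] [4.1 4.1]
```

```bash
python3 - <<'E'
from plant import robot
from h import *
C={n:robot.read_camera(n) for n in["scene","side"]}
for n,(ox,oy),pts in [("side",(197,280),[(60,115),(93,69),(138,98),(100,130)]),("scene",(397,227),[(97,71),(144,98),(127,127),(75,97)])]:
    q=np.array([onz(C[n],ox+a/4,oy+b/4,.141)[:2]*1000 for a,b in pts]); print(n,q.round(1).tolist())
    for i in range(4):
        e=q[(i+1)%4]-q[i]; print(np.hypot(*e).round(1),np.degrees(np.arctan2(e[1],e[0])).round(1))
im=cv2.imread("pics/side0.png");cv2.imwrite("pics/s2.png",cv2.resize(im[280:390,180:270],(720,880))[:600])
E
```

```text
side [[507.8, 300.6], [509.9, 277.0], [487.1, 278.7], [490.8, 297.9]]
23.7 -84.9
22.9 175.9
19.6 79.1
17.2 8.9
scene [[492.2, 275.9], [491.6, 299.3], [510.5, 302.5], [511.4, 277.0]]
23.3 91.6
19.2 9.6
25.5 -88.0
19.2 -176.9
```

View pics/s2.png

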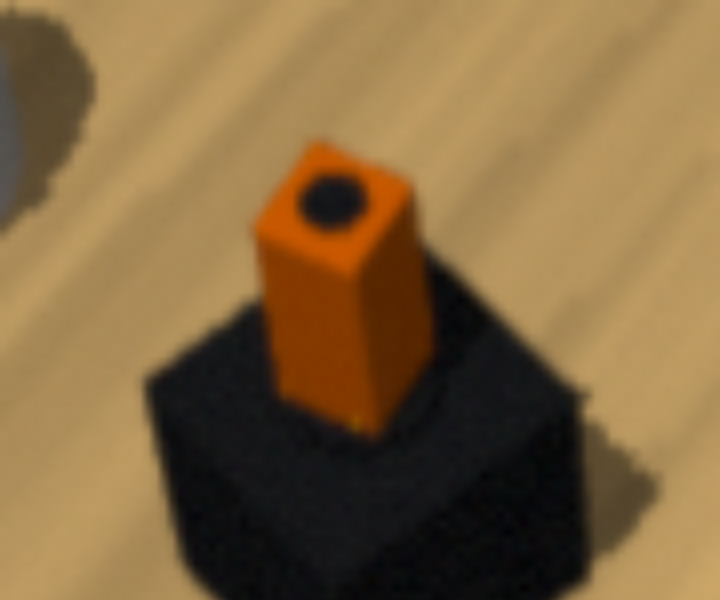

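Emit:
{"fn": "drive_tool", "kwargs": {"increments": [[0,-0.5,1.4,0,0,0,0],[0,-1.0,2.9,0,0,0,0],[0,-1.5,4.3,0,0,0,0],[0,-2.0,5.8,0,0,0,0],[0,-2.5,7.2,0,0,0,0],[0,-3.0,8.6,0,0,0,0],[0,-3.5,10.0,0,0,0,0],[0,-3.98,11.5,0,0,0,0],[0,-3.98,11.5,0,0,0,0],[0,-3.98,11.5,0,0,0,0],[0,-3.98,11.5,0,0,0,0]]}}

```text
t: 1.32
tool_pos: [0.5005, 0.2873, 0.2436]
orientation: [2.22, 2.222, -0.001]
force: [0.5, -1.3, 0.4]
opening: 0.0931
```

```bash
python3 - <<'E'
from plant import robot
from h import *
st=robot.read_state(); print(st['tool_pos'],st['orientation'],st['force'])
c=robot.read_camera("wrist"); im=c['image'];cv2.imwrite("pics/w1.png",im[:,:,::-1])
b,m=blobs(im,(3,150,80),(15,255,255),60);print(b)
cv2.imwrite("pics/w1z.png",cv2.resize(im[130:290,200:360,::-1],(600,600),interpolation=cv2.INTER_CUBIC))
for n in["scene","side"]:
    cv2.imwrite(f"pics/{n}1.png",robot.read_camera(n)["image"][:,:,::-1])
E
```

```text
[0.50053361 0.28729629 0.24355646] [ 2.22013495e+00  2.22206755e+00 -5.78500054e-04] [ 0.46066735 -1.25693685  0.36190675]
[([267, 183, 33, 45, 1053], [282.6, 204.6])]
```

View pics/w1z.png

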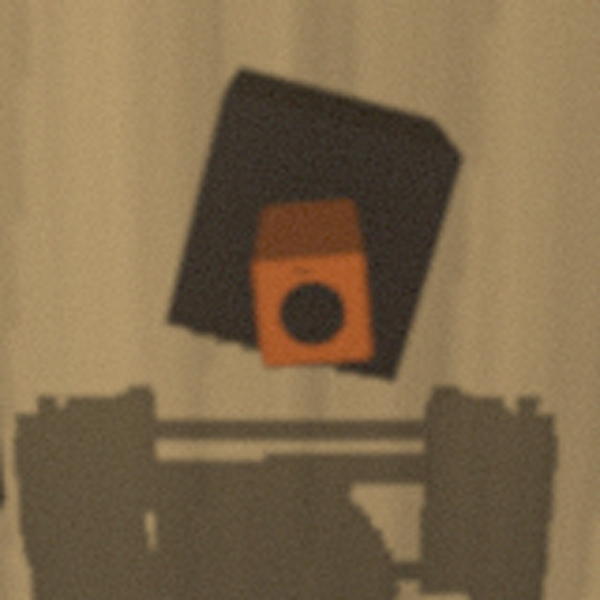

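View pics/scene1.png

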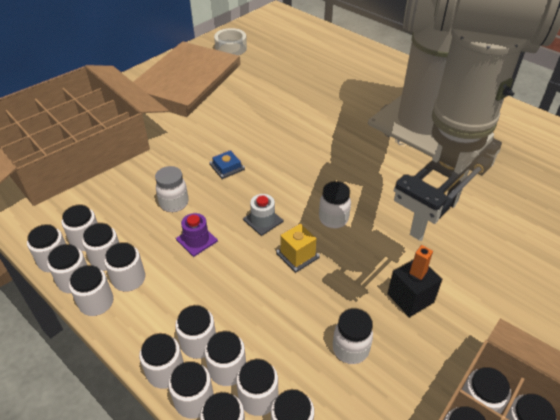

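The wrist picture shows the handle top centred near pixel (284,212) and turned about 7° from the jaw axis. The blue dot is now clear in the scene view, at about (227,158).

```bash
python3 - <<'E'
from plant import robot
from h import *
st=robot.read_state(); c=robot.read_camera("wrist")
q=np.array([onz(c,200+a/3.75,130+b/3.75,.141,st)[:2]*1000 for a,b in [(251,267),(362,252),(374,358),(266,367),(312,313)]]);print(q.round(1).tolist(),q[:4].mean(0))
for i in range(4):
    e=q[(i+1)%4]-q[i]; print(np.hypot(*e).round(1),np.degrees(np.arctan2(e[1],e[0])).round(1))
L=[]
for n in["scene","side"]:
    im=cv2.imread(f"pics/{n}1.png")
    for x,y in ([(298,235),(262,205),(227,160)] if n=="scene" else [(265,231),(304,205),(366,178)]):
        L.append(cv2.resize(im[y-20:y+20,x-20:x+20],(266,266),interpolation=cv2.INTER_CUBIC))
cv2.imwrite("pics/c1.png",np.vstack([np.hstack(L[:3]),np.hstack(L[3:])]))
E
```

```text
[[488.4, 294.6], [511.1, 297.7], [513.9, 274.8], [491.2, 272.9], [500.9, 284.7]] [501.13188114 284.9982735 ]
23.0 7.8
23.1 -83.1
22.8 -175.1
21.9 97.4
```

View pics/c1.png

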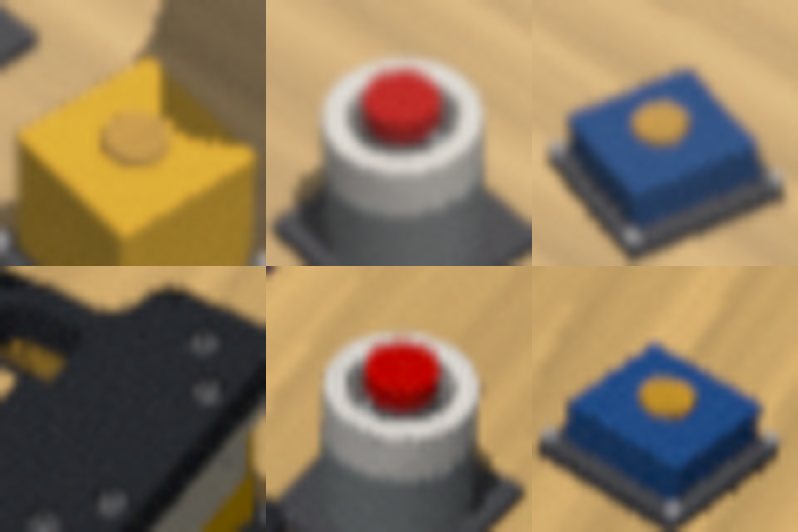

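```bash
python3 - <<'E'
from plant import robot
from h import *
C={n:robot.read_camera(n) for n in["scene","side"]}
P={"yellow":(.065,{"scene":(298,235.0),"side":(265.6,231)}),"plunger":(.068,{"scene":(262.1,199),"side":(304.6,199.6)}),"blue":(.030,{"side":(366.1,177.3),"scene":(226.1,157.5)})}
for k,(z,d) in P.items():
    print(k,{n:(onz(C[n],*p,z)*1000).round(1)[:2].tolist() for n,p in d.items()})
    p,e=tri([ray(C[n],*q) for n,q in d.items()]); print("   tri",(p*1000).round(1),np.round(np.array(e)*1000,1))
E
```

```text
yellow {'scene': [570.4, 58.6], 'side': [567.8, 59.5]}
   tri [569.   57.6  62.8] [0.2 0.2]
plunger {'scene': [548.2, -61.7], 'side': [545.6, -62.0]}
   tri [546.6 -63.6  66. ] [0.3 0.3]
blue {'side': [477.2, -249.1], 'scene': [478.7, -250.7]}
   tri [ 477.8 -251.6   28.4] [0.4 0.4]
```

Emit:
{"fn": "drive_tool", "kwargs": {"increments": [[0,0,-0.04,-0.5,0,0,0.06],[0,0,-0.04,-1.0,0,0,0.115],[0,0,-0.04,-1.6,0,0,0.115],[0,0,-0.04,-2.2,0,0,0.115],[0,0,-0.04,-2.8,0,0,0.115],[0,0,-0.04,-3.4,0,0,0.115],[0,0,-0.04,-4.0,0,0,0.115],[0,0,-0.04,-4.5,0,0,0.115],[0,0,-0.04,-4.86,0,0,0.115],[0,0,-0.04,-4.86,0,0,0.115],[0,0,-0.04,-4.86,0,0,0.115],[0,0,-0.04,-4.86,0,0,0.115]]}}

```text
t: 2.62
tool_pos: [0.5011, 0.2867, 0.1231]
orientation: [2.09, 2.345, 0.002]
force: [-0.1, 0.4, 0.8]
opening: 0.093
```

```bash
python3 - <<'E'
from plant import robot
from h import *
st=robot.read_state(); print(st['t'],st['tool_pos'],st['orientation'],st['force'])
L=[cv2.resize(robot.read_camera("side")["image"][200:400,120:320,::-1],(400,400)),cv2.resize(robot.read_camera("scene")["image"][180:380,320:520,::-1],(400,400))]
cv2.imwrite("pics/g1.png",np.hstack(L))
E
```

```text
2.6167 [0.50109403 0.28669772 0.12310112] [2.08990620e+00 2.34493617e+00 1.82636407e-03] [-0.06648343  0.42824723  0.78256001]
```

View pics/g1.png

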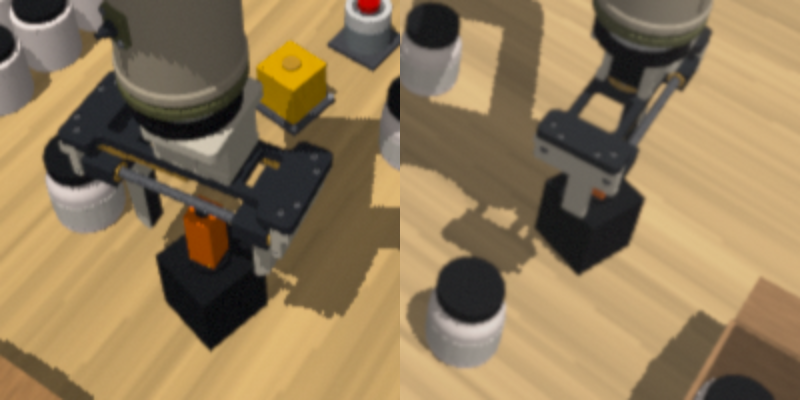

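The handle stands between the open fingers in both views, so I'll close the gripper.

Emit:
{"fn": "drive_tool", "kwargs": {"increments": [[1,0,0,0,0,0,0],[1,0,0,0,0,0,0],[1,0,0,0,0,0,0],[1,0,0,0,0,0,0],[1,0,0,0,0,0,0],[1,0,0,0,0,0,0],[1,0,0,0,0,0,0],[1,0,0,0,0,0,0],[1,0,0,0,0,0,0],[1,0,0,0,0,0,0],[1,0,0,0,0,0,0],[1,0,0,0,0,0,0]], "squeeze": 35}}

```text
t: 3.72
tool_pos: [0.5006, 0.2865, 0.1221]
orientation: [2.09, 2.345, 0.0]
force: [0.8, 0.2, -0.2]
opening: 0.0236
```

Emit:
{"fn": "drive_tool", "kwargs": {"increments": [[1,0,0,0.4,0,0,0],[1,0,0,0.8,0,0,0],[1,0,0,1.2,0,0,0],[1,0,0,1.6,0,0,0],[1,0,0,2.0,0,0,0],[1,0,0,2.4,0,0,0],[1,0,0,2.8,0,0,0],[1,0,0,3.2,0,0,0],[1,0,0,3.6,0,0,0],[1,0,0,4.0,0,0,0],[1,0,0,4.4,0,0,0],[1,0,0,4.8,0,0,0],[1,0,0,4.8,0,0,0],[1,0,0,4.8,0,0,0],[1,0,0,4.8,0,0,0],[1,0,0,4.8,0,0,0]]}}

```text
t: 5.05
tool_pos: [0.5001, 0.2863, 0.2411]
orientation: [-2.09, -2.345, 0.002]
force: [0.4, -0.4, -0.9]
opening: 0.0239
```

```bash
python3 - <<'E'
from plant import robot
from h import *
st=robot.read_state(); print(st['t'],st['tool_pos'],st['orientation'],st['force'],st['opening'])
L=[cv2.resize(robot.read_camera("side")["image"][200:350,120:270,::-1],(400,400)),cv2.resize(robot.read_camera("scene")["image"][180:330,340:490,::-1],(400,400))]
cv2.imwrite("pics/g2.png",np.hstack(L))
E
```

```text
5.05 [0.50008308 0.28630572 0.24114297] [-2.08973257e+00 -2.34495935e+00  2.28204239e-03] [ 0.40522819 -0.40614084 -0.92127438] 0.023855941307489532
```

View pics/g2.png

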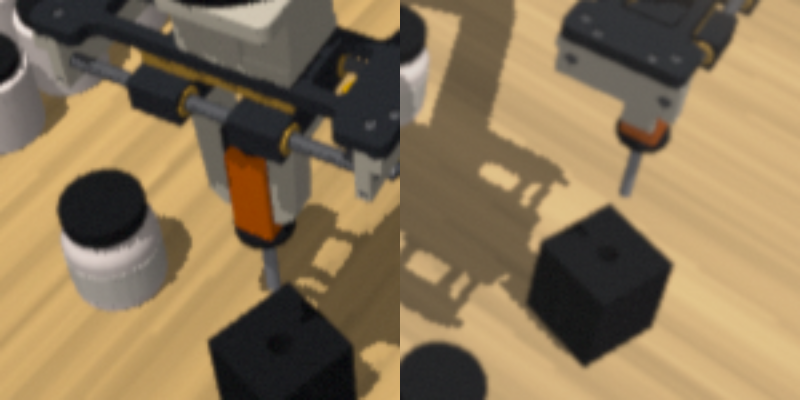

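The probe hangs upright from the fingers, clear of the stand. Its tip is at about (223,308) in the side view and (425,253) in the scene view.

```bash
python3 - <<'E'
from plant import robot
from h import *
C={n:robot.read_camera(n) for n in["scene","side"]}
p,e=tri([ray(C["side"],223.1,308.3),ray(C["scene"],425,252.8)]);print(p*1000,np.array(e)*1000)
E
```

```text
[497.24920199 287.95964875 133.82252403] [0.45477511 0.45477511]
```

Emit:
{"fn": "drive_tool", "kwargs": {"increments": [[1,0,-0.5,0,0,0,0],[1,-0.05,-1.4,0,0,0,0],[1,-0.1,-2.7,0,0,0,0],[1,-0.15,-4.0,0,0,0,0],[1,-0.2,-5.4,0,0,0,0],[1,-0.25,-6.8,0,0,0,0],[1,-0.3,-8.2,0,0,0,0],[1,-0.35,-9.6,0,0,0,0],[1,-0.4,-11.0,0,0,0,0],[1,-0.45,-12.4,0,0,0,0],[1,-0.5,-13.8,0,0,0,0],[1,-0.55,-15.2,0,0,0,0],[1,-0.6,-16.6,0,0,0,0],[1,-0.65,-18.0,0,0,0,0],[1,-0.7,-19.4,0,0,0,0],[1,-0.75,-20.6,0,0,0,0],[1,-0.8,-21.3,0,0,0,0],[1,-0.83,-21.5,0,0,0,0],[1,-0.83,-21.5,0,0,0,0],[1,-0.83,-21.5,0,0,0,0]]}}

```text
t: 6.92
tool_pos: [0.4793, -0.2507, 0.2419]
orientation: [-2.09, -2.344, -0.0]
force: [0.5, -0.1, -0.9]
opening: 0.0239
```

Emit:
{"fn": "drive_tool", "kwargs": {"increments": [[1,0,0,-0.5,0,0,0],[1,0,0,-1.0,0,0,0],[1,0,0,-1.5,0,0,0],[1,0,0,-2.0,0,0,0],[1,0,0,-2.5,0,0,0],[1,0,0,-3.0,0,0,0],[1,0,0,-3.4,0,0,0],[1,0,0,-3.6,0,0,0],[1,0,0,-3.6,0,0,0],[1,0,0,-3.6,0,0,0],[1,0,0,-3.6,0,0,0]]}}

```text
t: 7.83
tool_pos: [0.4802, -0.2513, 0.153]
orientation: [2.089, 2.344, 0.0]
force: [0.7, -0.5, -1.3]
opening: 0.0241
```

```bash
python3 - <<'E'
from plant import robot
from h import *
st=robot.read_state(); print(st['t'],st['tool_pos'],st['orientation'],st['force'],st['opening'])
L=[cv2.resize(robot.read_camera("side")["image"][110:210,310:410,::-1],(400,400),interpolation=cv2.INTER_CUBIC),cv2.resize(robot.read_camera("scene")["image"][90:190,180:280,::-1],(400,400),interpolation=cv2.INTER_CUBIC)]
cv2.imwrite("pics/g3.png",np.hstack(L))
E
```

```text
7.8333 [ 0.48022217 -0.25133267  0.15296512] [2.08935200e+00 2.34437963e+00 3.12122317e-04] [ 0.6736333  -0.48087904 -1.2855834 ] 0.024117067239485104
```

View pics/g3.png

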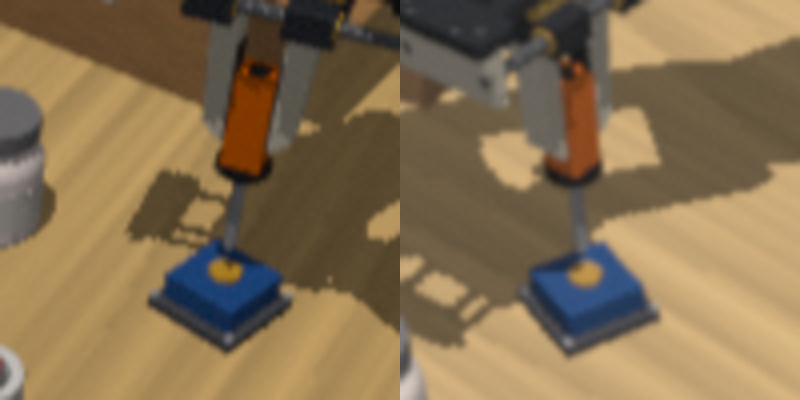

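```bash
python3 - <<'E'
from plant import robot
from h import *
C={n:robot.read_camera(n) for n in["scene","side"]}
p,e=tri([ray(C["side"],368,174.3),ray(C["scene"],226,153.5)]);print(p*1000,np.array(e)*1000)
T=C["side"]["T"]
for n in C:
    Ti=np.linalg.inv(C[n]["T"]);
    for X in [(.478,-.2505,.03),(.4795,-.2505,.046)]:
        q=Ti[:3,:3]@np.array(X)+Ti[:3,3];print(n,q[0]/q[2]*C[n]["fx"]+C[n]["cx"],q[1]/q[2]*C[n]["fy"]+C[n]["cy"])
E
```

```text
[ 475.13192996 -253.77527339   37.73831817] [0.56462992 0.56462992]
scene 226.39500491267353 157.39501458029932
scene 225.41994437957365 152.49713246423522
side 366.0339710641318 176.8856556574484
side 366.3970700113282 171.5506438702053
```

Emit:
{"fn": "drive_tool", "kwargs": {"increments": [[1,0,0,-0.12,0,0,0],[1,0,0,-0.24,0,0,0],[1,0,0,-0.36,0,0,0],[1,0,0,-0.48,0,0,0],[1,0,0,-0.52,0,0,0],[1,0,0,-0.52,0,0,0]]}}

```text
t: 8.53
tool_pos: [0.4794, -0.2508, 0.1384]
orientation: [-2.089, -2.345, 0.0]
force: [0.3, -0.3, -1.7]
opening: 0.0239
```

Emit:
{"fn": "drive_tool", "kwargs": {"increments": [[1,0,0,-0.04,0,0,0],[1,0,0,-0.08,0,0,0],[1,0,0,-0.08,0,0,0]]}}

```text
t: 8.78
tool_pos: [0.4798, -0.251, 0.1371]
orientation: [2.09, 2.345, 0.0]
force: [0.6, -0.3, -1.3]
opening: 0.0239
```

```bash
python3 - <<'E'
from plant import robot
from h import *
st=robot.read_state(); print(st['t'],st['tool_pos'],st['orientation'],st['force'],st['wrist_torque'],st['opening'])
E
```

```text
8.7833 [ 0.47977903 -0.25100064  0.13705008] [2.09007848e+00 2.34539850e+00 1.61856205e-05] [ 0.59213058 -0.33646491 -1.33159388] [ 0.06512323 -0.01358403 -0.01467418] 0.023942502592849132
```

Emit:
{"fn": "drive_tool", "kwargs": {"increments": [[1,0,0,-0.04,0,0,0],[1,0,0,-0.08,0,0,0],[1,0,0,-0.08,0,0,0]]}}

```text
t: 9.03
tool_pos: [0.48, -0.2511, 0.1364]
orientation: [2.09, 2.345, 0.0]
force: [-3.4, 1.5, 7.7]
opening: 0.0238
```

Emit:
{"fn": "drive_tool", "kwargs": {"increments": [[1,0,0,0,0,0,0],[1,0,0,0,0,0,0],[1,0,0,0,0,0,0],[1,0,0,0,0,0,0]]}}

```text
t: 9.37
tool_pos: [0.48, -0.2512, 0.1364]
orientation: [2.089, 2.345, 0.0]
force: [-3.6, 2.1, 7.8]
opening: 0.0241
```

```bash
python3 - <<'E'
from plant import robot
from h import *
st=robot.read_state(); print(st['t'],st['tool_pos'],st['orientation'],st['force'],st['wrist_torque'],st['opening'])
L=[cv2.resize(robot.read_camera("side")["image"][140:200,335:395,::-1],(400,400),interpolation=cv2.INTER_CUBIC),cv2.resize(robot.read_camera("scene")["image"][125:185,195:255,::-1],(400,400),interpolation=cv2.INTER_CUBIC)]
cv2.imwrite("pics/g4.png",np.hstack(L))
E
```

```text
9.3667 [ 0.4800085  -0.25115426  0.13642302] [2.08948960e+00 2.34489569e+00 5.60999670e-05] [-3.57930673  2.05893199  7.76758568] [0.47111337 0.82513657 0.02390047] 0.024141097819438857
```

View pics/g4.png

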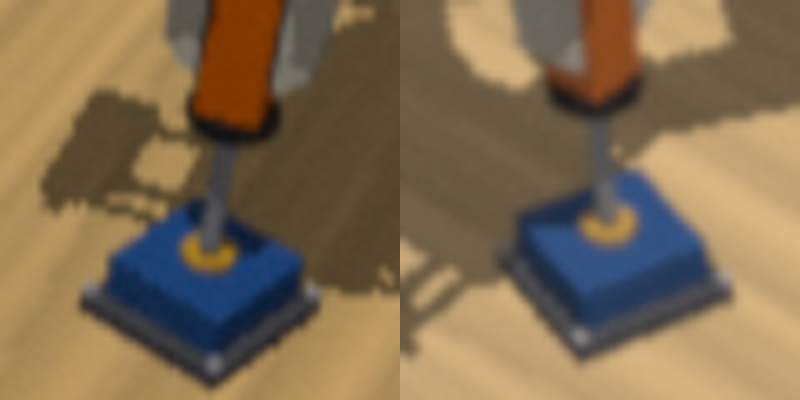

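The tip rests centred on the blue dot in both views, with about 9 N of contact for over 0.5 s. Next is the yellow block.

Emit:
{"fn": "drive_tool", "kwargs": {"increments": [[1,0,0,0.3,0,0,0],[1,0,0,0.9,0,0,0],[1,0,0,1.6,0,0,0],[1,0,0,2.3,0,0,0],[1,0,0,3.0,0,0,0],[1,0,0,3.7,0,0,0],[1,0.1,0.4,4.0,0,0,0],[1,0.4,1.3,4.0,0,0,0],[1,0.76,2.6,4.0,0,0,0],[1,1.15,3.9,4.0,0,0,0],[1,1.53,5.2,4.0,0,0,0],[1,1.9,6.5,4.0,0,0,0],[1,2.3,7.8,4.0,0,0,0],[1,2.68,9.1,4.0,0,0,0],[1,3.06,10.4,4.0,0,0,0],[1,3.4,11.5,4.0,0,0,0],[1,3.6,12.2,4.0,0,0,0],[1,3.63,12.35,4.0,0,0,0],[1,3.63,12.35,4.0,0,0,0],[1,3.63,12.35,4.0,0,0,0]]}}

```text
t: 11.13
tool_pos: [0.5701, 0.0577, 0.2348]
orientation: [-2.089, -2.346, 0.001]
force: [-0.3, -0.1, -0.6]
opening: 0.0235
```

Emit:
{"fn": "drive_tool", "kwargs": {"increments": [[1,0,0,-0.5,0,0,0],[1,0,0,-1.0,0,0,0],[1,0,0,-1.5,0,0,0],[1,0,0,-1.9,0,0,0],[1,0,0,-2.15,0,0,0],[1,0,0,-2.25,0,0,0],[1,0,0,-2.25,0,0,0],[1,0,0,-2.25,0,0,0]]}}

```text
t: 11.8
tool_pos: [0.5707, 0.0577, 0.1791]
orientation: [2.09, 2.345, 0.0]
force: [0.6, -0.0, -0.9]
opening: 0.0236
```

```bash
python3 - <<'E'
from plant import robot
from h import *
st=robot.read_state(); print(st['t'],st['tool_pos'],st['orientation'],st['force'],st['wrist_torque'],st['opening'])
L=[cv2.resize(robot.read_camera("side")["image"][190:250,235:295,::-1],(400,400),interpolation=cv2.INTER_CUBIC),cv2.resize(robot.read_camera("scene")["image"][200:260,268:328,::-1],(400,400),interpolation=cv2.INTER_CUBIC)]
cv2.imwrite("pics/g5.png",np.hstack(L))
E
```

```text
11.8 [0.57065308 0.05771652 0.17907951] [2.09011956e+00 2.34521108e+00 2.20991616e-04] [ 0.56892001 -0.0238162  -0.87759905] [-0.02834126  0.00963098  0.0649471 ] 0.023637210557489376
```

View pics/g5.png

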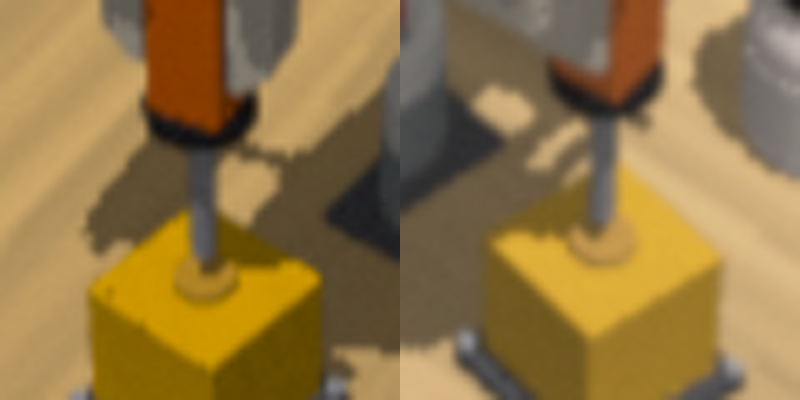

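The tip hangs centred above the yellow dot in both views, about 7 mm up.

Emit:
{"fn": "drive_tool", "kwargs": {"increments": [[1,0,0,-0.08,0,0,0],[1,0,0,-0.16,0,0,0],[1,0,0,-0.22,0,0,0],[1,0,0,-0.26,0,0,0],[1,0,0,-0.28,0,0,0],[1,0,0,-0.28,0,0,0]]}}

```text
t: 12.4
tool_pos: [0.5705, 0.0578, 0.1719]
orientation: [-2.09, -2.345, 0.0]
force: [0.2, 0.6, -0.5]
opening: 0.0239
```

Emit:
{"fn": "drive_tool", "kwargs": {"increments": [[1,0,0,-0.03,0,0,0],[1,0,0,-0.06,0,0,0],[1,0,0,-0.06,0,0,0],[1,0,0,-0.06,0,0,0],[1,0,0,-0.06,0,0,0]]}}

```text
t: 12.82
tool_pos: [0.5707, 0.0578, 0.1715]
orientation: [2.09, 2.345, 0.001]
force: [-3.0, -0.4, 6.6]
opening: 0.0236
```

Emit:
{"fn": "drive_tool", "kwargs": {"increments": [[1,0,0,0,0,0,0],[1,0,0,0,0,0,0],[1,0,0,0,0,0,0],[1,0,0,0,0,0,0]]}}

```text
t: 13.15
tool_pos: [0.5706, 0.0578, 0.1715]
orientation: [2.09, 2.345, 0.001]
force: [-3.7, -0.2, 8.1]
opening: 0.024
```

```bash
python3 - <<'E'
from plant import robot
from h import *
st=robot.read_state(); print(st['t'],st['tool_pos'],st['orientation'],st['force'],st['wrist_torque'],st['opening'])
L=[cv2.resize(robot.read_camera("side")["image"][190:250,235:295,::-1],(400,400),interpolation=cv2.INTER_CUBIC),cv2.resize(robot.read_camera("scene")["image"][200:260,268:328,::-1],(400,400),interpolation=cv2.INTER_CUBIC)]
cv2.imwrite("pics/g6.png",np.hstack(L))
E
```

```text
13.15 [0.57064578 0.05776997 0.17145824] [2.08976711e+00 2.34513604e+00 5.59247083e-04] [-3.6664656  -0.20239857  8.13924734] [-0.02967215  0.89730833 -0.01596376] 0.02396368416621037
```

View pics/g6.png

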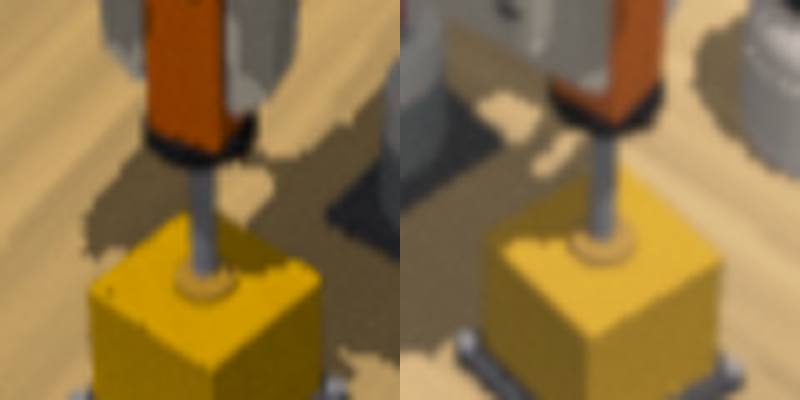

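The tip rested on the yellow dot at about 8 N for more than 0.3 s, centred in both views. Both touches put the tip 106.5 mm below the TCP. I'll go over to the post now.

Emit:
{"fn": "drive_tool", "kwargs": {"increments": [[1,0,0,0.2,0,0,0],[1,0,0,0.6,0,0,0],[1,0,0,1.0,0,0,0],[1,0,0,1.3,0,0,0],[1,-0.05,-0.3,1.3,0,0,0],[1,-0.17,-0.9,1.3,0,0,0],[1,-0.33,-1.8,1.3,0,0,0],[1,-0.5,-2.7,1.3,0,0,0],[1,-0.66,-3.6,1.3,0,0,0],[1,-0.8,-4.4,1.3,0,0,0],[1,-0.87,-4.75,1.3,0,0,0],[1,-0.88,-4.82,1.3,0,0,0],[1,-0.88,-4.82,1.0,0,0,0],[1,-0.88,-4.82,0.7,0,0,0],[1,-0.88,-4.82,0.5,0,0,0],[1,-0.88,-4.82,0.5,0,0,0],[1,-0.88,-4.82,0.5,0,0,0]]}}

```text
t: 14.67
tool_pos: [0.548, -0.0618, 0.1819]
orientation: [-2.088, -2.345, 0.001]
force: [0.1, 0.2, 0.0]
opening: 0.024
```

```bash
python3 - <<'E'
from plant import robot
from h import *
st=robot.read_state(); print(st['t'],st['tool_pos'],st['orientation'],st['force'],st['wrist_torque'],st['opening'])
L=[cv2.resize(robot.read_camera("side")["image"][170:230,275:335,::-1],(400,400),interpolation=cv2.INTER_CUBIC),cv2.resize(robot.read_camera("scene")["image"][170:230,232:292,::-1],(400,400),interpolation=cv2.INTER_CUBIC)]
cv2.imwrite("pics/g7.png",np.hstack(L))
E
```

```text
14.6667 [ 0.54804786 -0.06178013  0.18186598] [-2.08762300e+00 -2.34546134e+00  1.24355611e-03] [0.10969035 0.17268965 0.03437571] [-9.51101282e-03  2.02959617e-02 -6.26277548e-05] 0.024005172778238073
```

View pics/g7.png

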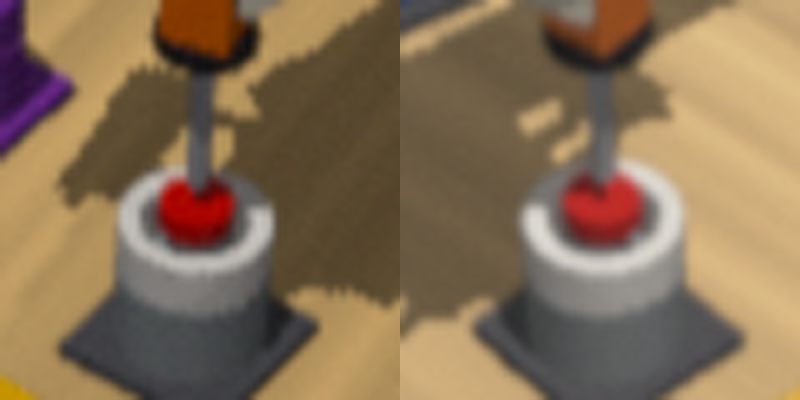

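The tip is centred above the red plunger in both views. I'll press slowly.

Emit:
{"fn": "drive_tool", "kwargs": {"increments": [[1,0,0,-0.1,0,0,0],[1,0,0,-0.2,0,0,0],[1,0,0,-0.28,0,0,0],[1,0,0,-0.34,0,0,0],[1,0,0,-0.39,0,0,0],[1,0,0,-0.43,0,0,0],[1,0,0,-0.46,0,0,0],[1,0,0,-0.46,0,0,0],[1,0,0,-0.46,0,0,0]]}}

```text
t: 15.52
tool_pos: [0.5486, -0.0627, 0.1716]
orientation: [2.09, 2.345, 0.0]
force: [-0.6, -0.2, 2.6]
opening: 0.0239
```

Emit:
{"fn": "drive_tool", "kwargs": {"increments": [[1,0,0,-0.04,0,0,0],[1,0,0,-0.08,0,0,0],[1,0,0,-0.12,0,0,0],[1,0,0,-0.16,0,0,0],[1,0,0,-0.19,0,0,0],[1,0,0,-0.21,0,0,0],[1,0,0,-0.21,0,0,0],[1,0,0,-0.21,0,0,0],[1,0,0,-0.21,0,0,0]]}}

```text
t: 16.27
tool_pos: [0.5486, -0.0627, 0.1664]
orientation: [2.09, 2.345, 0.0]
force: [-3.1, -0.2, 5.9]
opening: 0.024
```

```bash
python3 - <<'E'
from plant import robot
from h import *
st=robot.read_state(); print(st['t'],st['tool_pos'],st['orientation'],st['force'],st['wrist_torque'],st['opening'])
a=robot.read_camera("side")["image"]; b=robot.read_camera("scene")["image"]
L=[cv2.resize(a[170:230,275:335,::-1],(400,400),interpolation=cv2.INTER_CUBIC),cv2.resize(b[170:230,232:292,::-1],(400,400),interpolation=cv2.INTER_CUBIC)]
cv2.imwrite("pics/g8.png",np.hstack(L)); cv2.imwrite("pics/scene8.png",b[:,:,::-1])
st=robot.read_state(); print(st['t'],st['tool_pos'],st['force'])
E
```

```text
16.2667 [ 0.54861557 -0.062724    0.16640269] [2.08991203e+00 2.34524601e+00 2.85134288e-04] [-3.05661125 -0.17456696  5.87084809] [0.17785526 0.5023177  0.00981285] 0.024032625549575318
16.3667 [ 0.54862414 -0.0627544   0.16641838] [-2.44364616 -0.42584681  5.08116042]
```

View pics/g8.png

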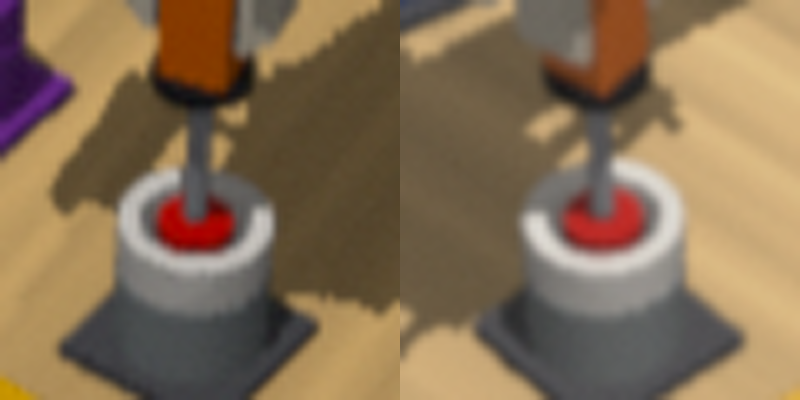

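View pics/scene8.png

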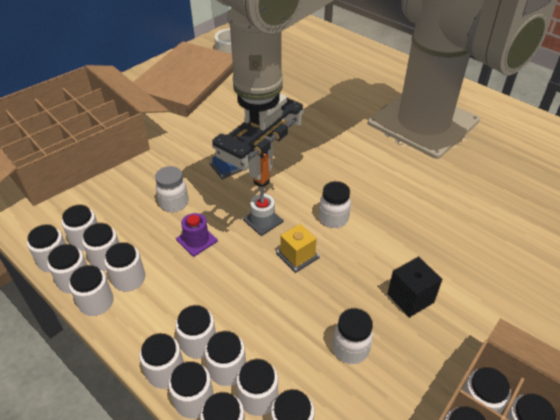

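The plunger looks flush with the ring in both views, the probe is upright, and the jars haven't moved. I'm handing the job in.

```bash
python3 - <<'E'
from plant import robot
print(robot.close_job()); st=robot.read_state(); print(st['t'],st['tool_pos'],st['force'])
E
```

```text
the job is handed in; nothing more can be done
None
the job is handed in; nothing more can be done
```

I lifted the probe from its stand, rested its tip on the blue dot and then the yellow dot, and pressed the red plunger to flush. The job was handed in at about 16.4 s with the arm still gripping and pressing; no verdict was reported.

- **Dot contacts:** The tip rested on the blue dot at about 9 N for over 0.5 s, and on the yellow dot at about 8 N for over 0.3 s. It was centred on both in the scene and side views.
- **Plunger:** The last reading put the TCP at z = 0.1664 m. Both dot contacts had put the tip 106.5 mm below the TCP, which makes the plunger travel about 8.1 mm. Both views show its top flush with the ring's rim.
- **Pressing force:** The wrist showed 5 to 6 N upward. Corrected for about −0.9 N of offset, that is 6 to 7 N against the expected 7 N.
- **Other checks:** The tool axis was vertical, and the probe looked upright. The jars look unmoved in the last scene picture; I did not measure them.

**Disagreements:**
- The cameras disagreed by 1 to 3 mm, and by up to about 5 mm for the blue dot in the wrist view. The views before each contact showed the tip centred.
- A tip position taken from pixels while hovering over the blue dot came out about 8 mm too low. I relied on the force at contact there instead.
- About 3 N of sideways force appeared while pressing, which I left uncorrected.

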